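# Take the squeeze-and-turn safety cap off a reagent jar

## Robot

A 6-joint arm with a two-finger parallel gripper is mounted at the origin on a cart in front of the work surface, level with it; the furniture and walls round the work are solid. World frame = base frame: x ahead of the robot, y to its left, z up, the work surface at z = 0. Lengths are in mm, angles in degrees, forces in N, time in s.
With the tool pointing down it reaches from about 350 to 850 mm from the base axis. Payload 8.1 kg.
Tool frame: the origin (TCP) lies at the very end of the fingers, on their centre line; the grasp point (between the pads) lies 19 mm behind it (r.grip_point_offset is the distance from the TCP to the grasp point, in mm); z points along the fingers, y is the line along which they close (so a half turn about z gives the same grasp; the last joint's range is limited). The gripper opens to 85 mm and grips with 20 to 120 N. Pads are 22 mm wide; open, the fingers measure 114 mm over their backs; the gripper's body (76 mm by 85 mm) begins 54 mm behind the grasp point. The pads swing forward as they close: fully open they stand 13 mm farther back than shut.
Start: joints at [-73.877, 7.471, 85.268, -0, 87.261, -4.893], TCP at [215.198, -560.085, 231.292] pointing down, gripper open.
Joint ranges: [-169.43, 169.43], [-51.17, 129.36], [1.28, 143.12], [-76.62, 256.62], [0, 156.53], [-152.29, 152.29]. Speed limits (degrees/s): [136.94, 136.94, 159.86, 180, 180, 180].

## Interface

Orientations are given as [roll, pitch, yaw] about the fixed x, y, z axes, in that order (R = Rz(yaw) Ry(pitch) Rx(roll)).
In Python, from bench import status, eyes, r gives the robot as it stands.
- The arm moves only by the shell command python3 -m handwheel 'ROWS' [FORCE]. ROWS is a JSON object whose one key "series" holds a list that holds one entry, the list of rows, each a list of 7 numbers: the shift along the tool's x, y, z in cm, then the turn, a rotation vector about the tool's x, y, z in rad, then the opening, from 0 (shut) to 1 (fully open). In form: {"series": [[[tx, ty, tz, rx, ry, rz, claw], ...]]}. A call has 1 to 12 rows; each row is the pose to reach, as a shift and turn from the pose commanded when the call began, along the tool's axes at that moment; what a row does not reach only later rows make up. A row lasts 1/8 s, in which the tool goes at most 62.5 mm and 10.7 degrees, less where a joint would pass 70% of its speed; a pose out of reach is approached as far as the arm can. A call with a gripper value outside its range is refused whole. The fingers move at their own pace and stop on an object; FORCE is the grip in N (left out, the last holds). Time passes only in rows, so rows that repeat a pose let the fingers close. It gives the time, the measured TCP pose, the force, the opening and the grip force at its end, in the units of the state.
- status.sense(): the state, without advancing time (a new reading comes with each control period).
- eyes.snapshot(name): name is "side" or "top" or "wrist"; returns a dict with "img" (480x640x3 uint8, red, green, blue), "mtx" (3x3 intrinsics, pixels), "R" (3x3) and "t" (3): a world point X has camera coordinates R X + t. Camera axes: x right, y down, z forward; pixel columns grow to the right and rows downward; lengths in mm; the calibration is good to about 2 mm. A picture is of the moment at which its call begins. There is no depth.
- r.hand_in(): hands the job in; it is judged then, once.
The state is a dict: "time": time; "joint_pos": joint angles; "qd": joint speeds; "joint_efforts": joint torques, N m; "tool_pos": TCP position; "tcp_rot": TCP orientation; "ft_force": force on the tool from outside, world axes, zero at the start; "wrist_torque": the same for the moment, N m; "finger_gap": finger opening in mm; "grip_force": force on a finger pad.
Only numpy, scipy, OpenCV 4.12 (cv2) and the standard library are available. Lean on these libraries where they do the work, as an engineer would, in place of code of your own. Each camera call takes 0.05 s, during which the arm holds its last target. There are 200 camera calls.

## Task

The reagent jar in the holder is wanted open for weighing out: squeeze the two side tabs of its safety cap, and with them in turn the cap anticlockwise (seen from above), past the lock, until you feel it come up gently against its end stop, somewhere between a tenth and a quarter of a turn; then lift it off. Set the cap down the right way up in the steel tray, and only then let go of it. Do not squeeze harder than the tabs need, never wrench or force the cap against the jar, and leave the other things on the bench where they are.

Things in the scene. Friction and masses are not known exactly. Their poses are not given: they have to be found in the camera images.
- cap: White round cap of the jar, 55 mm across, 26 mm high, 0.04 to 0.08 kg. Origin: centre of its lower edge; z up. Two squeeze tabs stand out at its +y and -y sides: outer faces 32 mm from the axis (64 mm over both), 18 mm wide, 8 to 25 mm above the origin. Below them two small locking teeth. Sits 1 mm loose on the neck. Thin: it cracks if the fingers' forces on it add up to 60 N (30 N a side).
- tab_a (a joint): How far the +y tab is pressed in, m: 0 = out (locked), 0.004 = fully in, its end stop. Spring: starts to move at 5 N, fully in at 11 N. The tooth passes the jar's lock rib when more than about 0.003 in.
- tab_b (a joint): The same for the -y tab.
- holder: Fixed jar holder: dark steel plate 112x112 mm with an steel cup 86 mm across, 44 mm high. Origin: centre of the underside, z up. The amber glass jar (68 mm across) is gripped upright in the cup on the holder's axis; how far round it stands is not known. Jar shoulder at z = 70 mm, rim at 95 mm; closed, the cap's lower edge is at 72 mm, its top at 98 mm.
- jar_rim (a point): Centre of the jar's rim, 95 mm up; axes of the holder, not of the jar. Neck 40 mm across. Two lugs inside the cap hook under two neck lugs (1.5 mm of vertical play); clear only in the last 9 degrees or so before the end stop, which comes 38 to 83 degrees from the start and is hard: the glass bears about 0.4 N m against it, or 20 N of pull on the lugs.
- cap_grip (a point): On the cap's axis, 18 mm above its lower edge: the height of the middle of the tabs; axes of the cap. Two ribs 60 to 66 mm apart stand 7 mm up from the jar's shoulder (top 77 mm above the bench): keep fingertips at least 80 mm above the bench while turning.
- tray: Open stainless steel tray, loose, 156 mm (its x) by 112 mm (its y), walls 12 mm high, sheet 2 mm. Origin: centre of the underside; a cap standing in it has its lower edge 2 mm above the origin.
- vial_plain: Small clear sample vial with a white cap, 27 mm across, 57 mm high, standing; bystander.
- vial_dark: Small clear sample vial with a black cap, 27 mm across, 57 mm high, standing; bystander.
- beaker: Small glass beaker, 54 mm across, 68 mm high, standing; bystander.
- ethanol: Brown bottle with a black cap, 69 mm across, 177 mm high, standing at the back; bystander.
- scoop: Thin sampling spatula, 136 mm long, 10 mm high, lying; bystander.
- wash_bottle: White wash bottle with a bent red jet, 194 mm high, standing at the back; bystander.
- timer: White bench timer, 38x62x58 mm, standing; bystander.
- lab_book: Black notebook, 210x153x16 mm, lying; bystander.
- pen: Black ball pen, 145 mm long, lying on the notebook; bystander.
- tweezers: Steel tweezers, 120 mm long, 9 mm high, lying; bystander.
There are look-alikes about, which are no part of the job. What is shaped like the cap but black is not meant.

How it is judged:
By the outcome, as a careful person would: the job done as asked, in the order asked, and still so for the second after the job is handed in, with the robot touching nothing.
It also fails if it takes over 67 s, if anything falls off the work surface, if the arm or the gripper's body presses on something with over 40 N, if the wrist force passes 120 N, or if a joint passes its speed limit or range.

## Working session

There is one attempt and no reset: what is moved stays moved. The work goes in short steps, Python scripts to look and compute and a shell command to move; the robot and the scene stay as the last step left them, time stands still between calls to the robot, and variables do not carry over. Pictures are saved under pics/ and viewed, at most 11 in all, crops included, and the job is handed in when it is done.

```bash
ls; mkdir -p pics; python3 - <<'E'
from bench import status, eyes, r
import cv2,pickle
d={n:eyes.snapshot(n) for n in("top","side")}
pickle.dump(d,open("s0.pkl","wb"))
for n in d: cv2.imwrite(f"pics/{n}0.png",d[n]["img"][:,:,::-1]); print(n,d[n]["mtx"],d[n]["R"],d[n]["t"])
print(status.sense(), r.grip_point_offset)
E
```

```text
pics
top [[575.61746632   0.         315.73727383]
 [  0.         575.61746632 243.54138219]
 [  0.           0.           1.        ]] [[-0.01407441 -0.9998892   0.004847  ]
 [-0.98361424  0.01297364 -0.17981853]
 [ 0.17973573 -0.00729842 -0.98368786]] [ -72.93016472  553.1351679  1564.70609277]
side [[594.8243189    0.         304.67094681]
 [  0.         594.8243189  229.72572614]
 [  0.           0.           1.        ]] [[-0.07287351 -0.99721651  0.01577001]
 [-0.79425332  0.04846381 -0.60565083]
 [ 0.60320073 -0.05666128 -0.79557424]] [ -28.50806044  483.85882414 1415.03129927]
{'time': 0.1, 'joint_pos': array([-7.38766528e+01,  7.51161404e+00,  8.53222812e+01, -1.19504533e-03,
        8.72620937e+01, -4.89331838e+00]), 'qd': array([ 0.00644223, -0.06275762, -0.11919639, -0.12624881, -0.02815877,
       -0.02956031]), 'joint_efforts': array([ 9.48994821e-04, -5.70951033e+01, -5.01942229e+01, -2.10164326e-04,
        8.20108282e-03,  1.00723867e-05]), 'tool_pos': array([ 215.0576526 , -559.60661739,  230.34792099]), 'tcp_rot': array([-1.79904259e+02, -6.99868749e-03,  2.10167179e+01]), 'ft_force': array([-0.28469217,  0.21277583, -0.26005113]), 'wrist_torque': array([-0.00743277,  0.00378163,  0.04933307]), 'grip_force': 0.0, 'finger_gap': 85.26043151574113} 18.700000000000003
```

View pics/top0.png

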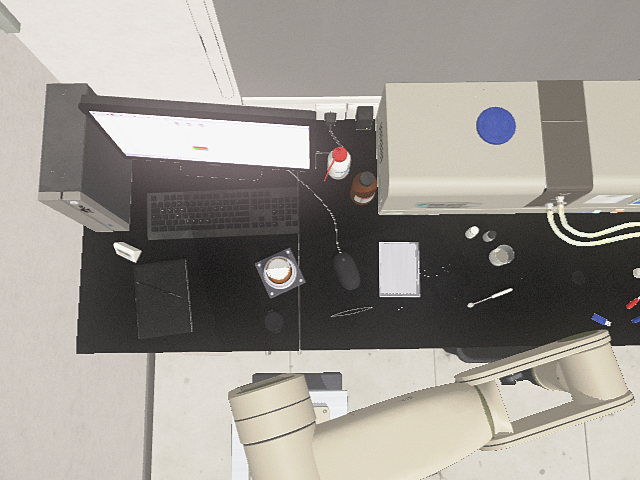

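View pics/side0.png

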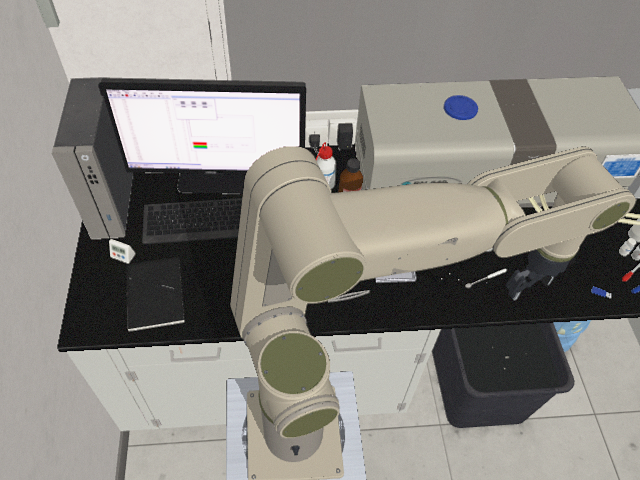

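The top view shows the jar in its holder near (280,271), the tray near (399,269), and the beaker, vials and scoop to the right (470–510, 230–300). A dark disc, probably the black look-alike cap, is near (274,321). In the side view the arm hides the jar.

```bash
cat > h.py <<'E'
import numpy as np, cv2
def ray(c,u,v,z):
    d=c["R"].T@np.linalg.solve(c["mtx"],np.array([u,v,1.])); o=-c["R"].T@c["t"]
    return o+d*(z-o[2])/d[2]
def proj(c,X):
    p=c["mtx"]@(c["R"]@np.asarray(X,float)+c["t"]); return p[:2]/p[2]
E
python3 - <<'E'
from h import *; import pickle
d=pickle.load(open("s0.pkl","rb")); c=d["top"]; im=c["img"]
g=im[235:310,240:435]
cv2.imwrite("pics/crop0.png",cv2.resize(g[:,:,::-1],None,fx=4,fy=4,interpolation=cv2.INTER_NEAREST))
m=(im.min(2)>190).astype(np.uint8); m[:, :240]=0; m[:235]=0; m[310:]=0; m[:,440:]=0
n,l,s,ce=cv2.connectedComponentsWithStats(m)
for i in range(1,n):
    if s[i,4]>30: print(s[i],ce[i],ray(c,*ce[i],98))
# tray: bright, desaturated
m2=(im.min(2)>90).astype(np.uint8); m2[:, :365]=0; m2[:,435:]=0; m2[:225]=0; m2[305:]=0
cs,_=cv2.findContours(m2,cv2.RETR_EXTERNAL,cv2.CHAIN_APPROX_NONE); k=max(cs,key=cv2.contourArea)
b=cv2.minAreaRect(k); print(b)
P=np.array([ray(c,*p,12)for p in cv2.boxPoints(b)]); print(P.round(),P.mean(0), np.linalg.norm(P[1]-P[0]),np.linalg.norm(P[2]-P[1]))
E
```

```text
[ 379  242   41   52 1888] [397.25370763 267.62341102] [ 474.31221887 -299.48129379   98.        ]
[264 259  32  30 548] [279.61861314 272.47810219] [465.36582371  18.36982485  98.        ]
[380 296  40   1  40] [399.5 296. ] [ 397.57664892 -302.46891967   98.        ]
((399.5, 269.5), (55.0, 41.0), 90.0)
[[ 561. -263.   12.]
 [ 560. -381.   12.]
 [ 402. -373.   12.]
 [ 403. -257.   12.]] [ 481.37366754 -318.59636148   12.        ] 118.03786549246048 158.27878662962377
```

View pics/crop0.png

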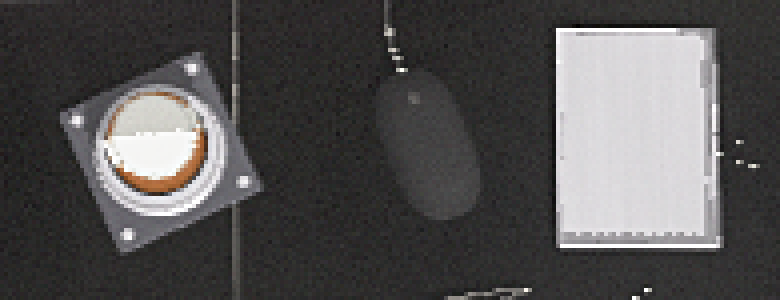

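The crop shows the cap centre at about (279,268), half of it in shadow, and four holder bolts around (280,273). The tray spans (379–420, 242–297) and lies square to the world axes. I'll use the wrist camera for the jar.

```bash
cat >> h.py <<'E'
from scipy.spatial.transform import Rotation as Ro
def delta(s,pos,yaw):
    "shift (cm) and rz for TCP pos (mm), tool-down yaw deg; from the current pose"
    R=Ro.from_euler('xyz',s["tcp_rot"],degrees=True); T=Ro.from_euler('xyz',[180,0,yaw],degrees=True)
    return (R.inv().apply(np.array(pos)-s["tool_pos"])/10).round(3),(R.inv()*T).as_rotvec().round(4)
E
python3 - <<'E'
from h import *; import pickle
from bench import status
c=pickle.load(open("s0.pkl","rb"))["top"]
for u,v in[(77,120),(193,68),(244,182),(128,235),(160,151)]: print(ray(c,u/4+239.9,v/4+234.9,8).round(1))
print(ray(c,155/4+240,132/4+235,98))
print(delta(status.sense(),[440,15,350],20), delta(status.sense(),[230,-480,350],20))
E
```

```text
[499.9  81.9   8. ]
[536.5  -1.2   8. ]
[453.7 -37.    8. ]
[417.1  45.5   8. ]
[476.7  22.7   8. ]
[477.57589577  20.67986852  98.        ]
(array([ 41.607, -45.591, -11.884]), array([-0.0017, -0.0001,  0.0177])) (array([  4.251,  -6.915, -11.953]), array([-0.0017, -0.0001,  0.0177]))
```

```bash
python3 -m handwheel '{"series": [[[3,-5,-8,0,0,0,1],[7,-9,-11.9,0,0,0,1],[11,-13,-11.9,0,0,0,1],[15,-17.5,-11.9,0,0,0,1],[19,-22,-11.9,0,0,0,1],[23,-26,-11.9,0,0,0,1],[27,-30.5,-11.9,0,0,0,1],[31,-35,-11.9,0,0,0,1],[35,-39,-11.9,0,0,0,1],[39,-43,-11.9,0,0,0,1],[41.6,-45.6,-11.9,0,0,0,1],[41.6,-45.6,-11.9,0,0,0,1]]]}'
python3 - <<'E'
from bench import status,eyes
import pickle
from h import *
d={n:eyes.snapshot(n) for n in("top","wrist")}
pickle.dump(d,open("s1.pkl","wb"))
c=d["wrist"]; cv2.imwrite("pics/w1.png",c["img"][:,:,::-1]); print(c["mtx"],c["R"],-c["R"].T@c["t"],proj(c,[477,22,98]))
print(status.sense()["tool_pos"],status.sense()["tcp_rot"])
E
```

```text
time: 1.6
tool_pos: [440.2, 17.1, 349.6]
tcp_rot: [-179.9, 0.1, 21.3]
ft_force: [0.6, -0.3, 0.2]
finger_gap: 85.7
grip_force: 0.0
[[407.57520881   0.         323.04644872]
 [  0.         407.57520881 241.68116611]
 [  0.           0.           1.        ]] [[ 3.62043015e-01 -9.32161062e-01 -7.81502222e-04]
 [-8.92098952e-01 -3.46726148e-01  2.89724762e-01]
 [-2.70341109e-01 -1.04195649e-01 -9.57109686e-01]] [508.21847587  42.23420013 491.75363656] [331.32267697 158.34418901]
[439.72248327  14.83040876 349.84793795] [-1.79992441e+02  6.89652303e-02  2.10887456e+01]
```

View pics/w1.png

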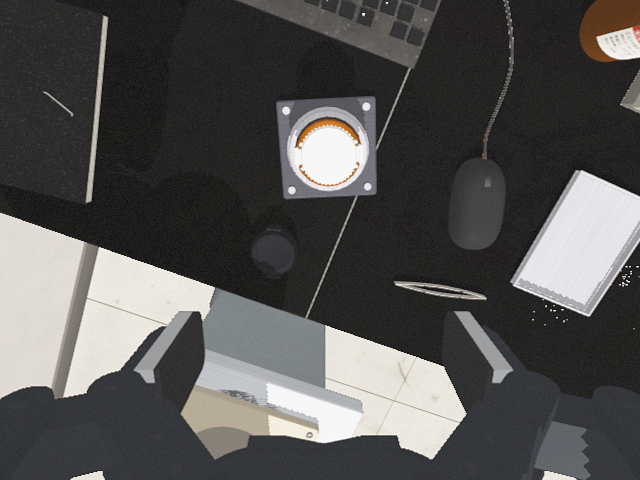

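The wrist view shows the cap at about (328,152), the black look-alike cap at (273,250) and the tray at right (585,240). Now I'll move over the cap and lower for a closer look.

```bash
python3 - <<'E'
from bench import status
from h import *
print(delta(status.sense(),[465,18,210],21))
E
python3 -m handwheel '{"series": [[[2.5,0.6,5,0,0,0,1],[2.5,0.6,10,0,0,0,1],[2.5,0.6,14,0,0,0,1],[2.5,0.6,14,0,0,0,1],[2.5,0.6,14,0,0,0,1]]]}'
python3 - <<'E'
from bench import status,eyes
import pickle
from h import *
c=eyes.snapshot("wrist")
pickle.dump(c,open("s2.pkl","wb")); p=proj(c,[477,22,98]).round().astype(int); print(p)
u,v=p; g=c["img"][max(0,v-110):v+110,u-140:u+140]
cv2.imwrite("pics/w2.png",cv2.resize(g[:,:,::-1],None,fx=2.5,fy=2.5,interpolation=cv2.INTER_NEAREST)); print(max(0,v-110),u-140)
print(status.sense()["tool_pos"],status.sense()["tcp_rot"])
E
```

```text
(array([ 2.489,  0.616, 13.982]), array([-0.0001,  0.0012,  0.0015]))
time: 2.33
tool_pos: [466.2, 17.2, 212.3]
tcp_rot: [179.9, -0.1, 20.9]
ft_force: [-0.2, 0.2, 0.8]
finger_gap: 85.3
grip_force: 0.0
[322 218]
108 182
[466.69446429  17.43963725 212.93397956] [179.90822661  -0.1867511   20.95848815]
```

View pics/w2.png

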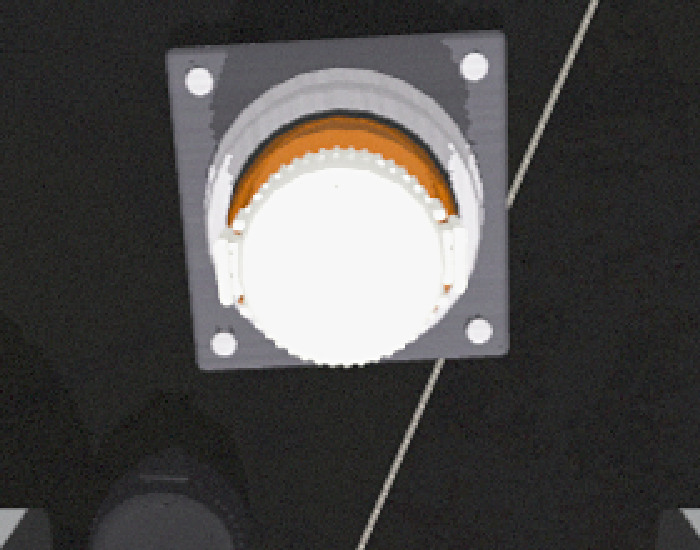

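The crop shows the cap disc centred near crop (344,268). The tabs are at left (219,271) and right (466,257) in the crop, so the line through them is a few degrees off the tool's y axis.

```bash
python3 - <<'E'
from bench import status
from h import *; import pickle
c=pickle.load(open("s2.pkl","rb"))
f=lambda x,y,z: ray(c,182+(x+.5)/2.5-.5,108+(y+.5)/2.5-.5,z)
for p in [(216,240),(221,305),(218.5,272),(467,222),(464,290),(466,256)]: print(p,f(*p,97).round(1))
a,b=f(218.5,272,97),f(466,256,97); print("mid",(a+b)/2,np.linalg.norm(a-b),"ang",np.degrees(np.arctan2(*(a-b)[[1,0]])))
print("disc top",f(343,267,98), "plate bolts",np.mean([f(*p,8) for p in[(199,81),(474,67),(479,331),(223,344)]],0))
im=c["img"]; m=(im.min(2)>225).astype(np.uint8)
k=f
mm=cv2.morphologyEx(m,cv2.MORPH_OPEN,cv2.getStructuringElement(cv2.MORPH_ELLIPSE,(41,41)))
cs,_=cv2.findContours(mm,cv2.RETR_EXTERNAL,cv2.CHAIN_APPROX_NONE)
for q in cs:
    (x,y),ra=cv2.minEnclosingCircle(q); 
    if ra<100: W=np.array([ray(c,*p,98)[:2] for p in q[:,0].astype(float)],dtype=np.float32); print(x,y,ra,cv2.minEnclosingCircle(W), cv2.fitEllipse(W))
print(np.degrees(np.arctan2(*-Ro.from_euler('xyz',status.sense()["tcp_rot"],degrees=True).as_matrix()[[1,0],1])))
E
```

```text
(216, 240) [473.4  57.8  97. ]
(221, 305) [457.5  51.   97. ]
(218.5, 272) [465.6  54.5  97. ]
(467, 222) [500.8  -0.6  97. ]
(464, 290) [484.   -6.8  97. ]
(466, 256) [492.5  -3.8  97. ]
mid [479.06267277  25.34991149  97.        ] 64.12170850006851 ang 114.7567659264537
disc top [478.63643417  24.89483971  98.        ] plate bolts [477.72004021  25.1356056    8.        ]
619.9521484375 335.1994323730469 36.21467590332031 ((475.2199401855469, -207.9661865234375), 29.720783233642578) ((471.6480407714844, -202.3174591064453), (38.671051025390625, 55.991424560546875), 128.8042755126953)
317.6728515625 215.0 41.113101959228516 ((477.69061279296875, 25.279943466186523), 26.53582763671875) ((477.4480895996094, 25.020788192749023), (49.387657165527344, 52.77207565307617), 23.594097137451172)
110.9581890225477
```

```bash
python3 - <<'E'
from bench import status
from h import *
s=status.sense(); print(s["time"],s["tool_pos"],s["tcp_rot"],s["joint_pos"].round(1))
print(delta(s,[478.3,25.1,110],23.5))
E
python3 -m handwheel '{"series": [[[1.4,-0.3,0,0,0,-0.04,1],[1.4,-0.3,2,0,0,-0.04,1],[1.4,-0.3,4,0,0,-0.04,1],[1.4,-0.3,6,0,0,-0.04,1],[1.4,-0.3,8,0,0,-0.04,1],[1.4,-0.3,10,0,0,-0.04,1],[1.4,-0.3,10,0,0,-0.04,1],[1.4,-0.3,10,0,0,-0.04,1],[1.4,-0.3,10,0,0,-0.04,1]]]}'
python3 - <<'E'
from bench import status,eyes
from h import *
s=status.sense(); print(s["time"],s["tool_pos"],s["tcp_rot"],s["joint_pos"].round(1))
print(delta(s,[478.3,25.1,81],23.5))
c=eyes.snapshot("wrist"); cv2.imwrite("pics/w3.png",c["img"][:,:,::-1])
E
```

```text
2.375 [466.69446429  17.43963725 212.93397956] [179.90822661  -0.1867511   20.95848815] [ -4.2 -13.3 107.3  -0.   85.8  64.9]
(array([ 1.324, -0.317, 10.297]), array([ 0.0017, -0.0032, -0.0444]))
time: 3.5
tool_pos: [478.6, 26.0, 111.8]
tcp_rot: [179.9, -0.1, 23.3]
ft_force: [0.9, 0.4, 0.1]
finger_gap: 85.7
grip_force: 0.0
3.5 [478.63966756  26.02411207 111.77224799] [ 1.79941498e+02 -1.21856702e-01  2.33322482e+01] [ -3.   -6.3 111.9   0.   74.2  63.6]
(array([-0.074,  0.068,  3.077]), array([ 0.001 , -0.0021, -0.0029]))
```

View pics/w3.png

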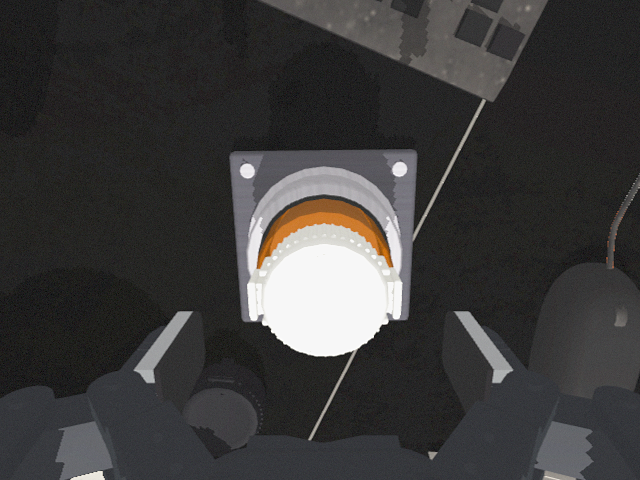

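The tabs at about (254,297) and (396,297) lie level between the fingers, and the cap centre at (326,300) is on the finger centre line. Next I descend and close at the minimum force.

```bash
python3 -m handwheel '{"series": [[[-0.05,0.05,1,0,0,0,1],[-0.05,0.05,2,0,0,0,1],[-0.05,0.05,2.9,0,0,0,1],[-0.05,0.05,2.9,0,0,0,1],[-0.05,0.05,2.9,0,0,0,0.8],[-0.05,0.05,2.9,0,0,0,0.8],[-0.05,0.05,2.9,0,0,0,0.8],[-0.05,0.05,2.9,0,0,0,0.8]]]}' 20
cat >> h.py <<'E'
def show():
    from bench import status
    s=status.sense()
    for k in("time","tool_pos","tcp_rot","ft_force","wrist_torque","grip_force","finger_gap"): print(k,np.round(s[k],2),end="; ")
    print()
E
python3 -c "from h import *; show()"; python3 -m handwheel '{"series": [[[0,0,0,0,0,0,0.7],[0,0,0,0,0,0,0.7],[0,0,0,0,0,0,0.62],[0,0,0,0,0,0,0.62]]]}'
python3 -c "from h import *; show()"
```

```text
time: 4.55
tool_pos: [477.4, 25.3, 81.5]
tcp_rot: [180.0, -0.0, 23.3]
ft_force: [0.1, 0.5, 0.4]
finger_gap: 68.2
grip_force: 0.0
time 4.55; tool_pos [477.4   25.3   81.54]; tcp_rot [ 1.7999e+02 -2.0000e-02  2.3310e+01]; ft_force [0.07 0.55 0.44]; wrist_torque [ 0.   -0.03  0.01]; grip_force 0.0; finger_gap 68.18; 
time: 5.05
tool_pos: [477.7, 25.5, 82.4]
tcp_rot: [180.0, -0.1, 23.3]
ft_force: [-3.9, 0.6, 10.8]
finger_gap: 55.3
grip_force: 19.5
time 5.05; tool_pos [477.66  25.46  82.37]; tcp_rot [ 1.7999e+02 -5.0000e-02  2.3320e+01]; ft_force [-3.87  0.6  10.84]; wrist_torque [0.24 0.72 0.06]; grip_force 19.5; finger_gap 55.26;
```

```bash
python3 -m handwheel '{"series": [[[0,0,-0.1,0,0,0,0.62],[0,0,-0.1,0,0,0,0.62]]]}'
python3 -c "from h import *; show()"
```

```text
time: 5.3
tool_pos: [477.5, 25.4, 82.6]
tcp_rot: [180.0, -0.0, 23.3]
ft_force: [-1.1, 1.0, 4.9]
finger_gap: 55.1
grip_force: 22.8
time 5.3; tool_pos [477.48  25.4   82.58]; tcp_rot [ 1.800e+02 -4.000e-02  2.331e+01]; ft_force [-1.08  0.96  4.87]; wrist_torque [0.18 0.16 0.06]; grip_force 22.83; finger_gap 55.06;
```

```bash
python3 -m handwheel '{"series": [[[0,0,-0.05,0,0,-0.04,0.62],[0,0,-0.05,0,0,-0.09,0.62],[0,0,-0.05,0,0,-0.09,0.62]]]}'
python3 -c "from h import *; show()"
python3 -m handwheel '{"series": [[[0,0,0,0,0,-0.06,0.62],[0,0,0,0,0,-0.12,0.62],[0,0,0,0,0,-0.17,0.62],[0,0,0,0,0,-0.17,0.62]]]}'
python3 -c "from h import *; show()"
```

```text
time: 5.68
tool_pos: [477.2, 25.3, 82.6]
tcp_rot: [180.0, 0.0, 28.4]
ft_force: [1.5, -0.4, 1.3]
finger_gap: 54.7
grip_force: 21.8
time 5.68; tool_pos [477.2   25.25  82.61]; tcp_rot [180.     0.    28.45]; ft_force [ 1.53 -0.4   1.3 ]; wrist_torque [ 0.01 -0.11  0.04]; grip_force 21.79; finger_gap 54.73; 
time: 6.18
tool_pos: [477.2, 25.3, 82.6]
tcp_rot: [-180.0, 0.0, 38.1]
ft_force: [-0.2, -0.5, 1.1]
finger_gap: 54.9
grip_force: 21.7
time 6.18; tool_pos [477.15  25.27  82.64]; tcp_rot [-1.800e+02  1.000e-02  3.813e+01]; ft_force [-0.19 -0.48  1.09]; wrist_torque [-0.   -0.12 -0.02]; grip_force 21.7; finger_gap 54.89;
```

```bash
cat > chk.py <<'E'
from bench import status; import sys
s=status.sense(); t=s["wrist_torque"][2]; print("yaw",round(s["tcp_rot"][2],2),"tz",round(t,3),"F",s["ft_force"].round(1),"gap",round(s["finger_gap"],2),"g",round(s["grip_force"],1)); sys.exit(abs(t)>0.1)
E
python3 -m handwheel '{"series": [[[0,0,0,0,0,-0.06,0.62],[0,0,0,0,0,-0.12,0.62],[0,0,0,0,0,-0.17,0.62],[0,0,0,0,0,-0.17,0.62]]]}' >/dev/null; python3 chk.py && python3 -m handwheel '{"series": [[[0,0,0,0,0,-0.06,0.62],[0,0,0,0,0,-0.12,0.62],[0,0,0,0,0,-0.12,0.62]]]}' >/dev/null; python3 chk.py &&
python3 -m handwheel '{"series": [[[0,0,0,0,0,-0.035,0.62],[0,0,0,0,0,-0.035,0.62]]]}' >/dev/null; python3 chk.py &&
python3 -m handwheel '{"series": [[[0,0,0,0,0,-0.035,0.62],[0,0,0,0,0,-0.035,0.62]]]}' >/dev/null; python3 chk.py
```

```text
yaw 47.83 tz 0.04 F [ 0.8 -1.2  0.2] gap 55.33 g 21.7
yaw 47.83 tz 0.04 F [ 0.8 -1.2  0.2] gap 55.33 g 21.7
yaw 47.83 tz 0.04 F [ 0.8 -1.2  0.2] gap 55.33 g 21.7
yaw 47.83 tz 0.04 F [ 0.8 -1.2  0.2] gap 55.33 g 21.7False
False
False
False
```

```bash
sed -i 's/sys.exit(abs(t)>0.1)/sys.exit(int(abs(t)>0.1))/' chk.py
python3 -m handwheel '{"series": [[[0,0,0,0,0,-0.06,0.62],[0,0,0,0,0,-0.12,0.62],[0,0,0,0,0,-0.17,0.62],[0,0,0,0,0,-0.17,0.62]]]}' >/dev/null; python3 chk.py && 
python3 -m handwheel '{"series": [[[0,0,0,0,0,-0.035,0.62],[0,0,0,0,0,-0.035,0.62]]]}' >/dev/null && python3 chk.py &&
python3 -m handwheel '{"series": [[[0,0,0,0,0,-0.035,0.62],[0,0,0,0,0,-0.035,0.62]]]}' >/dev/null && python3 chk.py &&
python3 -m handwheel '{"series": [[[0,0,0,0,0,-0.035,0.62],[0,0,0,0,0,-0.035,0.62]]]}' >/dev/null && python3 chk.py &&
python3 -m handwheel '{"series": [[[0,0,0,0,0,-0.035,0.62],[0,0,0,0,0,-0.035,0.62]]]}' >/dev/null && python3 chk.py &&
python3 -m handwheel '{"series": [[[0,0,0,0,0,-0.035,0.62],[0,0,0,0,0,-0.035,0.62]]]}' >/dev/null && python3 chk.py
```

```text
yaw 57.56 tz -0.013 F [ 1.  -1.1 -0.8] gap 54.78 g 21.6
yaw 59.68 tz -0.007 F [ 0.5 -2.3 -0.4] gap 55.0 g 21.6
yaw 61.72 tz -0.028 F [ 2.1 -3.2 -1.8] gap 54.79 g 21.7
yaw 63.74 tz -0.069 F [ 2.  -4.  -0.2] gap 55.1 g 21.8
yaw 65.75 tz -0.109 F [ 1.9 -3.9 -1.3] gap 54.8 g 21.8
```

```bash

python3 -m handwheel '{"series": [[[0,0,0,0,0,-0.02,0.62],[0,0,0,0,0,-0.02,0.62]]]}' >/dev/null; python3 chk.py; python3 -m handwheel '{"series": [[[0,0,0,0,0,-0.02,0.62],[0,0,0,0,0,-0.02,0.62]]]}' >/dev/null; python3 chk.py;python3 -m handwheel '{"series": [[[0,0,0,0,0,0,0.62],[0,0,0,0,0,0,0.62]]]}' >/dev/null; python3 chk.py
```

```text
yaw 66.88 tz -0.077 F [ 2.3 -3.9 -1.3] gap 55.18 g 21.9
yaw 68.02 tz -0.066 F [ 2.8 -4.4 -1.1] gap 55.05 g 21.9
yaw 68.01 tz -0.072 F [ 3.5 -3.9 -1. ] gap 54.77 g 21.9
```

```bash

python3 -m handwheel '{"series": [[[-0.03,0.05,0,0,0,-0.02,0.62],[-0.03,0.05,0,0,0,-0.02,0.62]]]}' >/dev/null; python3 chk.py; python3 -m handwheel '{"series": [[[0,0,0,0,0,-0.035,0.62],[0,0,0,0,0,-0.035,0.62]]]}' >/dev/null; python3 chk.py && python3 -m handwheel '{"series": [[[0,0,0,0,0,-0.035,0.62],[0,0,0,0,0,-0.035,0.62]]]}' >/dev/null && python3 chk.py && python3 -m handwheel '{"series": [[[0,0,0,0,0,-0.035,0.62],[0,0,0,0,0,-0.035,0.62]]]}' >/dev/null && python3 chk.py
```

```text
yaw 69.18 tz -0.045 F [ 1.2 -1.9 -0.1] gap 55.06 g 21.7
yaw 71.2 tz -0.039 F [ 1.7 -0.8 -0.6] gap 55.02 g 21.6
yaw 73.2 tz -0.073 F [ 1.8 -0.7 -1.5] gap 55.26 g 21.5
yaw 75.21 tz -0.162 F [ 2.3 -0.2 -1.2] gap 54.54 g 21.5
```

```bash

python3 -m handwheel '{"series": [[[0,0,0,0,0,0,0.62],[0,0,0,0,0,0,0.62]]]}' >/dev/null; python3 chk.py; python3 -m handwheel '{"series": [[[0,0,0,0,0,-0.015,0.62],[0,0,0,0,0,-0.015,0.62]]]}' >/dev/null; python3 chk.py; python3 -c "from h import *; show()"
```

```text
yaw 75.15 tz -0.085 F [ 2.8  1.4 -1.4] gap 55.12 g 21.5
yaw 76.05 tz 0.046 F [1.5 1.3 0.3] gap 55.12 g 22.7
time 10.42; tool_pos [477.39  25.    82.84]; tcp_rot [-1.7997e+02 -1.0000e-02  7.6050e+01]; ft_force [1.48 1.31 0.31]; wrist_torque [ 0.26 -0.24  0.05]; grip_force 22.72; finger_gap 55.12;
```

```bash
python3 - <<'E'
from bench import eyes
from h import *
c=eyes.snapshot("wrist"); g=c["img"][200:440,160:480]; cv2.imwrite("pics/w4.png",cv2.resize(g[:,:,::-1],None,fx=2.5,fy=2.5,interpolation=cv2.INTER_NEAREST))
E
```

```text
(no output)
```

View pics/w4.png

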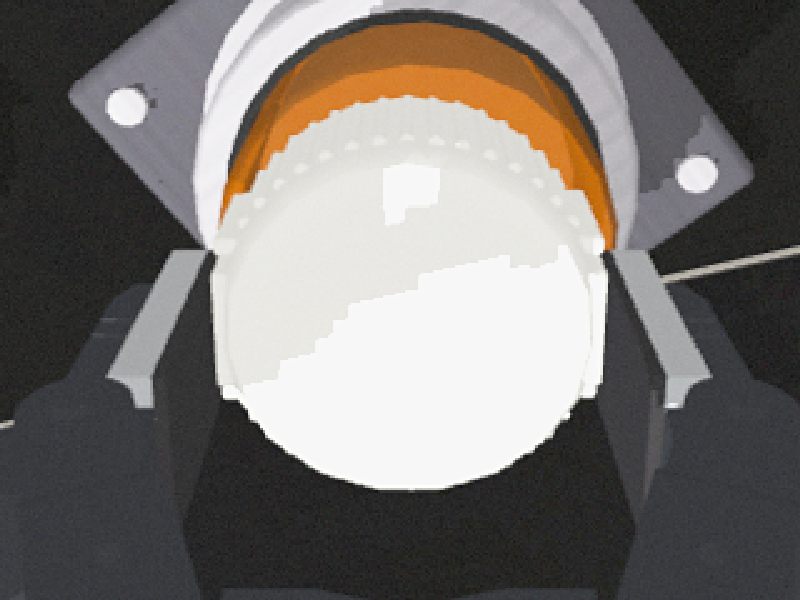

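The crop shows the cap squarely held: the tabs at (222,320) and (595,320) sit flat on the pads, so the cap turns with the tool. I'll carry on to the stop.

```bash
sed -i 's/>0.1))/>0.13))/' chk.py
python3 -m handwheel '{"series": [[[0,0,0,0,0,-0.03,0.62],[0,0,0,0,0,-0.03,0.62]]]}' >/dev/null; python3 chk.py && python3 -m handwheel '{"series": [[[0,0,0,0,0,-0.03,0.62],[0,0,0,0,0,-0.03,0.62]]]}' >/dev/null && python3 chk.py && python3 -m handwheel '{"series": [[[0,0,0,0,0,-0.03,0.62],[0,0,0,0,0,-0.03,0.62]]]}' >/dev/null && python3 chk.py && python3 -m handwheel '{"series": [[[0,0,0,0,0,-0.03,0.62],[0,0,0,0,0,-0.03,0.62]]]}' >/dev/null && python3 chk.py && python3 -m handwheel '{"series": [[[0,0,0,0,0,-0.03,0.62],[0,0,0,0,0,-0.03,0.62]]]}' >/dev/null && python3 chk.py
```

```text
yaw 77.77 tz -0.25 F [0.6 1.2 1.8] gap 54.72 g 23.3
```

```bash

for i in 1 2; do python3 -m handwheel '{"series": [[[0,0,0,0,0,0,0.62]]]}' >/dev/null; python3 chk.py; done
```

```text
yaw 77.73 tz -0.303 F [-0.4  1.   1. ] gap 54.95 g 23.3
yaw 77.73 tz -0.26 F [-0.1  0.9  2.1] gap 54.82 g 23.4
```

It's a steady 0.27 N m at about 54° of turn: the end stop. I'll ease back a degree and lift gently.

```bash
cat > chz.py <<'E'
from bench import status; import sys
s=status.sense(); f=s["ft_force"]; print("z",round(s["tool_pos"][2],2),"tz",round(s["wrist_torque"][2],3),"F",f.round(1),"gap",round(s["finger_gap"],2),"g",round(s["grip_force"],1)); sys.exit(int(f[2]<-7))
E
python3 -m handwheel '{"series": [[[0,0,0,0,0,0.02,0.62],[0,0,0,0,0,0.02,0.62]]]}' >/dev/null; python3 chz.py && python3 -m handwheel '{"series": [[[0,0,-0.1,0,0,0,0.62],[0,0,-0.1,0,0,0,0.62]]]}' >/dev/null && python3 chz.py && python3 -m handwheel '{"series": [[[0,0,-0.1,0,0,0,0.62],[0,0,-0.1,0,0,0,0.62]]]}' >/dev/null && python3 chz.py && python3 -m handwheel '{"series": [[[0,0,-0.1,0,0,0,0.62],[0,0,-0.1,0,0,0,0.62]]]}' >/dev/null && python3 chz.py && python3 -m handwheel '{"series": [[[0,0,-0.1,0,0,0,0.62],[0,0,-0.1,0,0,0,0.62]]]}' >/dev/null && python3 chz.py && python3 -m handwheel '{"series": [[[0,0,-0.1,0,0,0,0.62],[0,0,-0.1,0,0,0,0.62]]]}' >/dev/null && python3 chz.py
```

```text
z 82.73 tz -0.024 F [0.2 1.3 0.2] gap 54.76 g 22.7
z 83.09 tz -0.032 F [ 4.8  2.9 -8.9] gap 54.49 g 23.7
```

```bash
python3 -c "from h import *; show()"
python3 -m handwheel '{"series": [[[0,0,0.1,0,0,0,0.62],[0,0,0.1,0,0,0,0.62]]]}' >/dev/null; python3 -c "from h import *; show()"; python3 -m handwheel '{"series": [[[0,0,0,0,0,-0.015,0.62],[0,0,0,0,0,-0.015,0.62]]]}' >/dev/null; python3 -c "from h import *; show()"
```

```text
time 11.48; tool_pos [477.3   24.94  83.09]; tcp_rot [-1.7997e+02 -1.0000e-02  7.6600e+01]; ft_force [ 4.75  2.93 -8.94]; wrist_torque [ 0.55 -0.67 -0.03]; grip_force 23.67; finger_gap 54.49; 
time 11.72; tool_pos [477.43  24.94  82.92]; tcp_rot [-179.98   -0.     76.6 ]; ft_force [-0.21  3.9  -0.14]; wrist_torque [0.59 0.05 0.  ]; grip_force 24.78; finger_gap 55.14; 
time 11.98; tool_pos [477.4   24.82  82.87]; tcp_rot [-179.98    0.     77.46]; ft_force [-1.2   2.99  0.66]; wrist_torque [ 0.55  0.26 -0.28]; grip_force 25.09; finger_gap 54.72;
```

```bash
python3 -m handwheel '{"series": [[[0,0,0,0,0,0.01,0.62],[0,0,0,0,0,0.01,0.62]]]}' >/dev/null; python3 -c "from h import *; show()"
python3 -m handwheel '{"series": [[[0,0,-0.05,0,0,0,0.62],[0,0,-0.05,0,0,0,0.62],[0,0,-0.05,0,0,0,0.62]]]}' >/dev/null; python3 -c "from h import *; show()";  python3 -m handwheel '{"series": [[[0,0,0,0,0,0,0.62],[0,0,0,0,0,0,0.62]]]}' >/dev/null; python3 -c "from h import *; show()"
```

```text
time 12.22; tool_pos [477.49  24.9   82.83]; tcp_rot [-179.99   -0.     76.87]; ft_force [-2.09  3.94  0.98]; wrist_torque [ 0.61  0.34 -0.07]; grip_force 25.03; finger_gap 55.02; 
time 12.6; tool_pos [477.41  24.91  83.  ]; tcp_rot [-179.98   -0.     76.88]; ft_force [ 0.57  3.42 -4.99]; wrist_torque [ 0.72  0.04 -0.1 ]; grip_force 24.13; finger_gap 54.82; 
time 12.85; tool_pos [477.38  24.89  83.03]; tcp_rot [-179.98    0.     76.88]; ft_force [ 1.15  5.   -5.74]; wrist_torque [ 0.69 -0.06 -0.03]; grip_force 23.89; finger_gap 54.63;
```

```bash

python3 -m handwheel '{"series": [[[0,0,0.05,0,0,0,0.62],[0,0,0.05,0,0,0,0.62]]]}' >/dev/null; python3 -c "from h import *; show()";  python3 -m handwheel '{"series": [[[0,0,0.05,0,0,0,0.62],[0,0,0.05,0,0,0,0.62]]]}' >/dev/null; python3 -c "from h import *; show()"; python3 -m handwheel '{"series": [[[0,0,0.05,0,0,0,0.62],[0,0,0.05,0,0,0,0.62]]]}' >/dev/null; python3 -c "from h import *; show()"
```

```text
time 13.1; tool_pos [477.47  24.9   82.92]; tcp_rot [-179.98   -0.     76.88]; ft_force [-2.01  4.85 -1.51]; wrist_torque [ 0.78  0.31 -0.06]; grip_force 24.57; finger_gap 54.85; 
time 13.35; tool_pos [477.53  24.87  82.77]; tcp_rot [-179.99   -0.     76.88]; ft_force [-3.76  3.63  2.41]; wrist_torque [ 0.78  0.67 -0.07]; grip_force 25.28; finger_gap 54.79; 
time 13.6; tool_pos [477.56  24.86  82.66]; tcp_rot [-179.99    0.     76.88]; ft_force [-6.76  5.03  5.64]; wrist_torque [ 0.85  1.11 -0.08]; grip_force 26.37; finger_gap 55.06;
```

```bash

python3 -m handwheel '{"series": [[[0,0,-0.08,0,0,0,0.655],[0,0,-0.08,0,0,0,0.655],[0,0,-0.08,0,0,0,0.655]]]}' >/dev/null; python3 -c "from h import *; show()";  python3 -m handwheel '{"series": [[[0,0,0,0,0,0,0.665],[0,0,0,0,0,0,0.665]]]}' >/dev/null; python3 -c "from h import *; show()"
```

```text
time 13.98; tool_pos [477.55  24.82  82.58]; tcp_rot [-180.     -0.     76.88]; ft_force [-1.45  4.22 -0.89]; wrist_torque [ 0.75  0.28 -0.09]; grip_force 11.48; finger_gap 56.05; 
time 14.22; tool_pos [477.57  24.82  82.47]; tcp_rot [180.    -0.    76.88]; ft_force [ 0.45  4.26 -5.36]; wrist_torque [ 0.66  0.07 -0.09]; grip_force 10.09; finger_gap 57.17;
```

```bash

python3 -m handwheel '{"series": [[[0.04,0,0.04,0,0,0,0.66],[0.04,0,0.04,0,0,0,0.66],[0.04,0,0.04,0,0,0,0.66]]]}' >/dev/null; python3 -c "from h import *; show()";  python3 -m handwheel '{"series": [[[0,0,0,0,0,-0.01,0.66],[0,0,0,0,0,-0.01,0.66]]]}' >/dev/null; python3 -c "from h import *; show()"; python3 chk.py && python3 -m handwheel '{"series": [[[0,0,0,0,0,-0.01,0.66],[0,0,0,0,0,-0.01,0.66]]]}' >/dev/null; python3 -c "from h import *; show()"
```

```text
time 14.6; tool_pos [477.79  24.95  82.38]; tcp_rot [1.7998e+02 2.0000e-02 7.6870e+01]; ft_force [-1.36  0.72 -1.28]; wrist_torque [ 0.1   0.22 -0.08]; grip_force 10.34; finger_gap 56.53; 
time 14.85; tool_pos [477.76  24.95  82.35]; tcp_rot [1.7998e+02 2.0000e-02 7.7460e+01]; ft_force [-1.62 -0.42  0.23]; wrist_torque [-0.07  0.32 -0.28]; grip_force 10.34; finger_gap 56.66; 
yaw 77.46 tz -0.279 F [-1.6 -0.4  0.2] gap 56.66 g 10.3
time 14.85; tool_pos [477.76  24.95  82.35]; tcp_rot [1.7998e+02 2.0000e-02 7.7460e+01]; ft_force [-1.62 -0.42  0.23]; wrist_torque [-0.07  0.32 -0.28]; grip_force 10.34; finger_gap 56.66;
```

```bash
sed -i 's/f\[2\]<-7/f[2]<-10/' chz.py
python3 -m handwheel '{"series": [[[0,0,0,0,0,0.014,0.66],[0,0,0,0,0,0.014,0.66]]]}' >/dev/null; python3 chz.py && python3 -m handwheel '{"series": [[[0,0,-0.05,0,0,0,0.66],[0,0,-0.05,0,0,0,0.66]]]}' >/dev/null && python3 chz.py && python3 -m handwheel '{"series": [[[0,0,-0.05,0,0,0,0.66],[0,0,-0.05,0,0,0,0.66]]]}' >/dev/null && python3 chz.py&& python3 -m handwheel '{"series": [[[0,0,-0.05,0,0,0,0.66],[0,0,-0.05,0,0,0,0.66]]]}' >/dev/null && python3 chz.py&& python3 -m handwheel '{"series": [[[0,0,-0.05,0,0,0,0.66],[0,0,-0.05,0,0,0,0.66]]]}' >/dev/null && python3 chz.py; python3 -c "from h import *; show()"
```

```text
z 82.3 tz -0.036 F [-1.9 -0.1 -0.5] gap 56.49 g 10.4
z 82.45 tz -0.018 F [-0.5 -2.1 -3. ] gap 56.18 g 10.3
z 82.64 tz -0.08 F [-0.6 -1.6 -8.1] gap 56.29 g 10.3
z 82.97 tz -0.043 F [  0.6  -1.  -11.8] gap 56.62 g 10.4
time 15.85; tool_pos [477.06  25.22  82.97]; tcp_rot [-1.7993e+02  2.0000e-02  7.6650e+01]; ft_force [  0.6   -0.98 -11.78]; wrist_torque [-0.27 -0.01 -0.04]; grip_force 10.36; finger_gap 56.62;
```

```bash

python3 -m handwheel '{"series": [[[0,0,0.1,0,0,0,0.66],[0,0,0.1,0,0,0,0.66]]]}' >/dev/null; python3 -c "from h import *; show()";  python3 -m handwheel '{"series": [[[0,0,0,0,0,0.02,0.66],[0,0,0,0,0,0.02,0.66]]]}' >/dev/null; python3 chk.py && python3 -m handwheel '{"series": [[[0,0,0,0,0,0.03,0.66],[0,0,0,0,0,0.03,0.66]]]}' >/dev/null && python3 chk.py;  python3 -c "from h import *; show()"
```

```text
time 16.1; tool_pos [477.58  25.17  82.79]; tcp_rot [-1.7999e+02  1.0000e-02  7.6650e+01]; ft_force [-1.21 -2.45 -7.89]; wrist_torque [-0.36  0.25 -0.14]; grip_force 10.28; finger_gap 56.46; 
yaw 75.47 tz -0.024 F [-1.3 -2.2 -4.5] gap 56.41 g 10.3
yaw 73.75 tz -0.012 F [-0.5 -2.1 -0.5] gap 56.72 g 10.4
time 16.6; tool_pos [478.39  25.26  83.45]; tcp_rot [ 1.7991e+02 -3.0000e-02  7.3750e+01]; ft_force [-0.51 -2.09 -0.47]; wrist_torque [-0.27  0.14 -0.01]; grip_force 10.38; finger_gap 56.72;
```

```bash
python3 - <<'E'
from bench import eyes
from h import *
c=eyes.snapshot("wrist"); g=c["img"][200:440,160:480]; a=cv2.resize(g[:,:,::-1],(560,420),interpolation=cv2.INTER_NEAREST)
d=eyes.snapshot("side"); u,v=proj(d,[477,25,80]).astype(int); print(u,v)
e=d["img"][v-60:v+45,u-30:u+30]; b=cv2.resize(e[:,:,::-1],(240,420),interpolation=cv2.INTER_NEAREST)
cv2.imwrite("pics/w5.png",np.hstack([a,b]))
E
```

```text
273 250
```

View pics/w5.png

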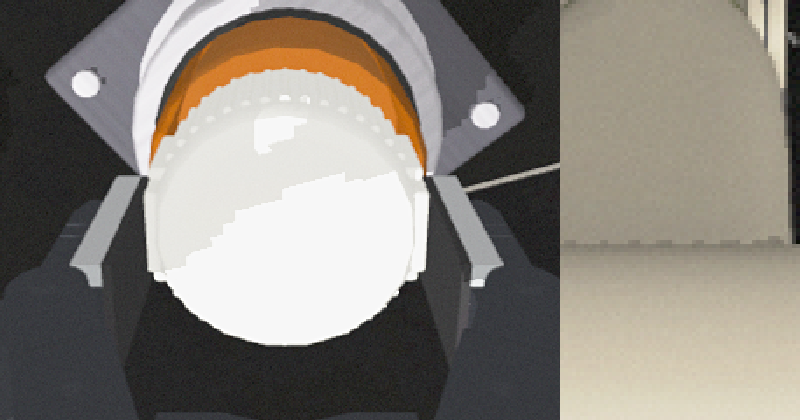

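The crop shows the cap still squarely held, with the tabs at about (150,235) and (420,235); the side view is blocked by the arm. Turning back 3° released the binding, so the cap was only pressed against the stop. I'll try the gentle lift here.

```bash
sed -i 's/f\[2\]<-10/f[2]<-6/' chz.py
python3 -m handwheel '{"series": [[[0,0,-0.05,0,0,0,0.66],[0,0,-0.05,0,0,0,0.66]]]}' >/dev/null && python3 chz.py && python3 -m handwheel '{"series": [[[0,0,-0.05,0,0,0,0.66],[0,0,-0.05,0,0,0,0.66]]]}' >/dev/null && python3 chz.py&& python3 -m handwheel '{"series": [[[0,0,-0.05,0,0,0,0.66],[0,0,-0.05,0,0,0,0.66]]]}' >/dev/null && python3 chz.py&& python3 -m handwheel '{"series": [[[0,0,-0.05,0,0,0,0.66],[0,0,-0.05,0,0,0,0.66]]]}' >/dev/null && python3 chz.py&& python3 -m handwheel '{"series": [[[0,0,-0.05,0,0,0,0.66],[0,0,-0.05,0,0,0,0.66]]]}' >/dev/null && python3 chz.py; python3 -c "from h import *; show()"
```

```text
z 83.44 tz 0.04 F [-0.1 -1.9  0.9] gap 56.39 g 10.4
z 83.74 tz -0.021 F [ 0.3 -0.6 -1. ] gap 56.45 g 10.4
z 84.17 tz -0.028 F [ 1.2 -1.2 -1.9] gap 56.63 g 10.4
z 84.7 tz -0.028 F [ 0.7 -0.3 -2.4] gap 56.61 g 10.5
z 85.25 tz 0.009 F [ 0.6 -1.  -1.7] gap 56.16 g 10.5
time 17.95; tool_pos [477.66  25.24  85.25]; tcp_rot [180.    -0.    73.79]; ft_force [ 0.58 -0.98 -1.71]; wrist_torque [-0.18 -0.11  0.01]; grip_force 10.46; finger_gap 56.16;
```

```bash

python3 -m handwheel '{"series": [[[0,0,-0.1,0,0,0,0.66],[0,0,-0.2,0,0,0,0.66],[0,0,-0.2,0,0,0,0.66]]]}' >/dev/null && python3 chz.py && python3 -m handwheel '{"series": [[[0,0,-0.1,0,0,0,0.66],[0,0,-0.2,0,0,0,0.66],[0,0,-0.3,0,0,0,0.66],[0,0,-0.3,0,0,0,0.66]]]}' >/dev/null && python3 chz.py && python3 -m handwheel '{"series": [[[0,0,-0.2,0,0,0,0.66],[0,0,-0.4,0,0,0,0.66],[0,0,-0.6,0,0,0,0.66],[0,0,-0.8,0,0,0,0.66],[0,0,-0.8,0,0,0,0.66]]]}' >/dev/null && python3 chz.py && python3 -m handwheel '{"series": [[[0,0,-0.3,0,0,0,0.66],[0,0,-0.6,0,0,0,0.66],[0,0,-1,0,0,0,0.66],[0,0,-1.5,0,0,0,0.66],[0,0,-2,0,0,0,0.66],[0,0,-3,0,0,0,0.66],[0,0,-4,0,0,0,0.66],[0,0,-5,0,0,0,0.66],[0,0,-5,0,0,0,0.66]]]}' >/dev/null && python3 chz.py
python3 - <<'E'
from bench import eyes,status
from h import *; import pickle
show(); s=status.sense(); print(s["joint_pos"].round(1))
d=eyes.snapshot("wrist"); g=d["img"]; a=g[:,:,::-1]
t=eyes.snapshot("top"); pickle.dump((d,t),open("s3.pkl","wb"))
b=cv2.resize(t["img"][225:305,365:435][:,:,::-1],(420,480),interpolation=cv2.INTER_NEAREST)
cv2.imwrite("pics/w6.png",cv2.resize(np.hstack([a[:,150:490],b]),(760,480)))
E
```

```text
z 87.36 tz -0.019 F [ 0.7 -0.9 -0.8] gap 56.56 g 10.4
z 90.33 tz 0.02 F [ 0.8 -0.9 -0.8] gap 56.52 g 10.4
z 98.46 tz 0.027 F [ 0.2 -0.9 -0.4] gap 56.74 g 10.4
z 149.58 tz -0.017 F [-0.6 -0.5 -0.4] gap 56.47 g 10.4
time 20.58; tool_pos [478.54  25.19 149.58]; tcp_rot [ 1.7987e+02 -3.0000e-02  7.3790e+01]; ft_force [-0.59 -0.52 -0.37]; wrist_torque [ 0.02 -0.02 -0.02]; grip_force 10.38; finger_gap 56.47; 
[ -3.1  -8.6 109.9   0.   78.6  13.1]
```

View pics/w6.png

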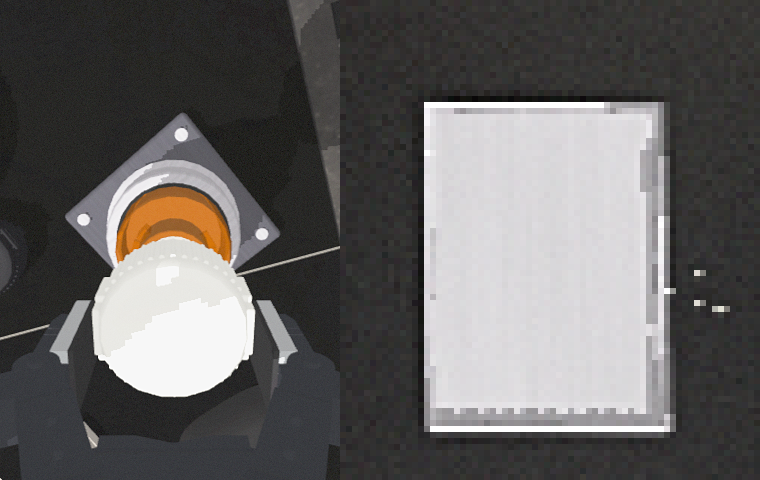

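The jar is open and the cap is held level, top centre near (173,322) in the left half. The tray, in the right half, is empty and where it was. I'll carry the cap there.

```bash

python3 -m handwheel '{"series": [[[-1,0.3,-1,0,0,0,0.66],[-3,0.9,-1,0,0,-0.03,0.66],[-6,1.8,-1,0,0,-0.06,0.66],[-10,3,-1,0,0,-0.1,0.66],[-14,4.2,-1,0,0,-0.14,0.66],[-18,5.4,-1,0,0,-0.18,0.66],[-22,6.6,-1,0,0,-0.22,0.66],[-26,7.8,-1,0,0,-0.25,0.66],[-29.5,8.8,-1,0,0,-0.283,0.66],[-32,9.5,-1,0,0,-0.283,0.66],[-32.9,9.8,-1,0,0,-0.283,0.66],[-32.9,9.8,-1,0,0,-0.283,0.66]]]}'
python3 - <<'E'
from bench import eyes,status
from h import *; import pickle
show(); s=status.sense(); print(s["joint_pos"].round(1))
d=eyes.snapshot("wrist"); pickle.dump(d,open("s4.pkl","wb"))
cv2.imwrite("pics/w7.png",d["img"][:,:,::-1])
# tray outline in wrist view
m=(d["img"].min(2)>90).astype(np.uint8); n,l,st,ce=cv2.connectedComponentsWithStats(m)
for i in range(1,n):
    if st[i,4]>800: print(st[i])
for X in [(403,-259,12),(559,-259,12),(559,-377,12),(403,-377,12),(481,-318,0)]: print(X,proj(d,X).round())
E
```

```text
time: 22.18
tool_pos: [479.6, -318.3, 158.2]
tcp_rot: [-180.0, -0.0, 89.9]
ft_force: [0.1, -0.5, -0.1]
finger_gap: 56.4
grip_force: 10.4
time 22.18; tool_pos [ 479.61 -318.3   158.15]; tcp_rot [-1.7998e+02 -3.0000e-02  8.9950e+01]; ft_force [ 0.08 -0.5  -0.11]; wrist_torque [-0.   -0.01  0.02]; grip_force 10.38; finger_gap 56.43; 
[-38.7   6.3  94.2   0.   79.5 -38.6]
[ 132    0   46  104 1362]
[    0    45    72   400 14454]
[  216   136   230   261 48143]
[  523   139   117   275 23710]
[199 300  42  64 987]
[407 300  41  64 966]
(403, -259, 12) [212. 141.]
(559, -259, 12) [439. 141.]
(559, -377, 12) [427. 298.]
(403, -377, 12) [224. 298.]
(481, -318, 0) [325. 220.]
```

View pics/w7.png

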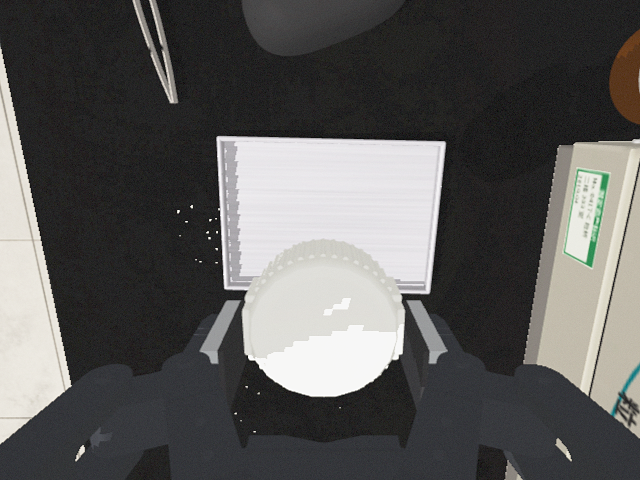

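The tray corners are at (217,136), (446,142), (430,294) and (224,290), about 3 mm off the estimate, so its centre is near (483.5,-315). The cap is level above it. I'll go down and then feel for the floor.

```bash
cat > chd.py <<'E'
from bench import status; import sys
s=status.sense(); f=s["ft_force"]; print("p",s["tool_pos"].round(2),"F",f.round(1),"gap",round(s["finger_gap"],2)); sys.exit(int(f[2]>2))
E
python3 -m handwheel '{"series": [[[0.3,0.4,1,0,0,0,0.66],[0.3,0.4,3,0,0,0,0.66],[0.3,0.4,5,0,0,0,0.66],[0.3,0.4,7,0,0,0,0.66],[0.3,0.4,9,0,0,0,0.66],[0.3,0.4,11,0,0,0,0.66],[0.3,0.4,12.5,0,0,0,0.66],[0.3,0.4,13.5,0,0,0,0.66],[0.3,0.4,13.8,0,0,0,0.66],[0.3,0.4,13.8,0,0,0,0.66]]]}' >/dev/null; python3 chd.py && python3 -m handwheel '{"series": [[[0,0,0.2,0,0,0,0.66],[0,0,0.2,0,0,0,0.66]]]}' >/dev/null && python3 chd.py && python3 -m handwheel '{"series": [[[0,0,0.15,0,0,0,0.66],[0,0,0.15,0,0,0,0.66]]]}' >/dev/null && python3 chd.py && python3 -m handwheel '{"series": [[[0,0,0.1,0,0,0,0.66],[0,0,0.1,0,0,0,0.66]]]}' >/dev/null && python3 chd.py && python3 -m handwheel '{"series": [[[0,0,0.1,0,0,0,0.66],[0,0,0.1,0,0,0,0.66]]]}' >/dev/null && python3 chd.py && python3 -m handwheel '{"series": [[[0,0,0.1,0,0,0,0.66],[0,0,0.1,0,0,0,0.66]]]}' >/dev/null && python3 chd.py && python3 -m handwheel '{"series": [[[0,0,0.1,0,0,0,0.66],[0,0,0.1,0,0,0,0.66]]]}' >/dev/null && python3 chd.py
```

```text
p [ 484.16 -315.26   20.51] F [ 0.2  0.3 -0.5] gap 56.27
p [ 484.11 -315.21   18.56] F [ 0.4  0.4 -0.6] gap 56.55
p [ 483.82 -314.99   16.61] F [-0.3  1.1 -0.8] gap 56.56
p [ 483.84 -315.     15.6 ] F [ 0.  -0.1 -0.5] gap 56.75
p [ 483.83 -315.02   14.59] F [ 0.4 -0.7 -0.8] gap 56.85
p [ 483.81 -315.02   13.58] F [-0.4 -0.7  0.1] gap 56.75
p [ 483.82 -315.     12.57] F [ 0.2 -0.3 -1.1] gap 56.71
```

```bash
python3 -m handwheel '{"series": [[[0,0,0.1,0,0,0,0.66],[0,0,0.1,0,0,0,0.66]]]}' >/dev/null; python3 chd.py && python3 -m handwheel '{"series": [[[0,0,0.1,0,0,0,0.66],[0,0,0.1,0,0,0,0.66]]]}' >/dev/null && python3 chd.py && python3 -m handwheel '{"series": [[[0,0,0.1,0,0,0,0.66],[0,0,0.1,0,0,0,0.66]]]}' >/dev/null && python3 chd.py && python3 -m handwheel '{"series": [[[0,0,0.1,0,0,0,0.66],[0,0,0.1,0,0,0,0.66]]]}' >/dev/null && python3 chd.py
```

```text
p [ 484.16 -315.16   12.12] F [-0.8  2.1  4.6] gap 56.36
```

Contact at 4.6 N, so the cap stands on the tray floor. I'll let go and rise.

```bash
python3 -m handwheel '{"series": [[[0,0,0,0,0,0,0.7],[0,0,0,0,0,0,0.75],[0,0,0,0,0,0,0.8],[0,0,0,0,0,0,0.9],[0,0,0,0,0,0,0.9],[0,0,0,0,0,0,0.9]]]}'; python3 chd.py; python3 -m handwheel '{"series": [[[0,0,-1,0,0,0,0.9],[0,0,-3,0,0,0,0.9],[0,0,-6,0,0,0,0.9],[0,0,-10,0,0,0,0.9],[0,0,-14,0,0,0,0.9],[0,0,-18,0,0,0,0.9],[0,0,-18,0,0,0,0.9],[0,0,-18,0,0,0,0.9]]]}'
python3 - <<'E'
from bench import eyes
from h import *
d=eyes.snapshot("wrist"); t=eyes.snapshot("top")
b=cv2.resize(t["img"][225:325,235:435][:,:,::-1],(400,200),interpolation=cv2.INTER_NEAREST)
a=cv2.resize(d["img"][:,:,::-1],(400,300)); e=cv2.resize(d["img"][120:360,170:490][:,:,::-1],(400,300))
cv2.imwrite("pics/w8.png",np.hstack([np.vstack([a,b]),np.vstack([e,0*b])]))
E
```

```text
time: 25.98
tool_pos: [483.9, -315.1, 11.7]
tcp_rot: [180.0, 0.0, 90.0]
ft_force: [0.2, -0.3, -0.2]
finger_gap: 76.8
grip_force: 0.0
p [ 483.89 -315.08   11.71] F [ 0.2 -0.3 -0.2] gap 76.79
time: 26.98
tool_pos: [484.0, -315.1, 192.5]
tcp_rot: [179.9, 0.0, 90.0]
ft_force: [-0.7, 0.2, -0.1]
finger_gap: 76.7
grip_force: 0.0
```

View pics/w8.png

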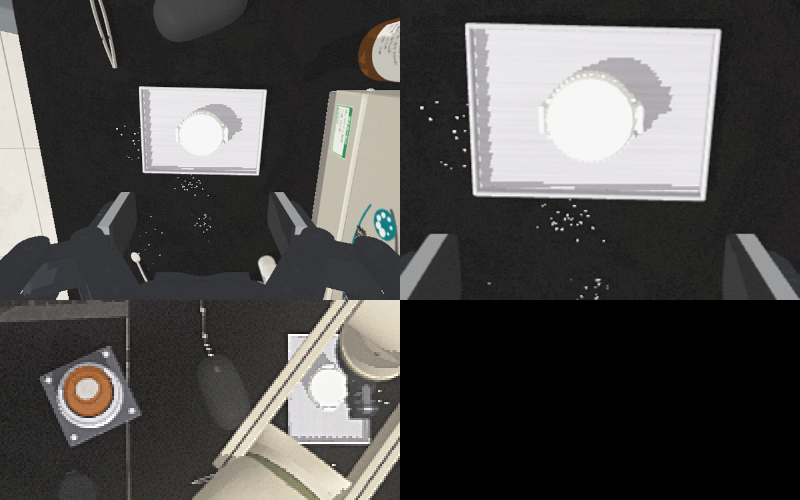

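The cap stands right way up near the middle of the tray, at crop (590,120), with its tabs out. The jar at lower left (88,390) is open and undisturbed, and the gripper is clear. Handing in.

```bash
python3 -c "
from bench import r; print(r.hand_in())"
```

```text
the job is handed in; nothing more can be done
None
```

The jar is open and its cap stands right way up in the steel tray, let go only once it touched the floor; the job is handed in at about 27 s. I turned the cap to its end stop (about 54°, torque peaking near 0.3 N m). It bound there under trial pulls of up to about 12 N, so I eased it back about 3.5° and it lifted off freely. The squeeze was 20 N a side, reading up to 26 N on one pad, then about 10 N from just before the lift on.

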